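# Bring the weld mark to the top

## Task

On the welding bench, turn the red wheel on its axle, by its rim, until its yellow paint mark is straight up at the top, ready for the next tack weld. Leave it standing still and released there, and do not turn the blue wheel.

Things in the scene. Friction and masses are not known exactly. Their poses are not given: they have to be found in the camera images.
- red_wheel: The wheel to turn: sheet-metal, 160 mm diameter, 30 mm wide, bare rim, red faces, upright, 0.8 kg. Origin: its centre on the level axle, 130 mm above the table. x axis: along the axle, away from its post; z axis: from the centre to the yellow mark, turning with the wheel (up when done). Turns endlessly, balanced, slight drag (0.3 N at the rim), stays where left; pinch the rim or stroke the tread.
- stand_a: Fixed stand of the red wheel, origin on the table below the wheel's centre, z up, x along the axle. Grey post on the robot's side (-x) only, 50 mm wide, 42 mm behind the wheel's back face, its top 30 mm above the axle; base plate 170 x 150 x 12 mm. Hubs 40 mm in diameter stand 7 mm out of both wheel faces; outside them the faces are flat and clear, so the rim can be pinched from above.
- red_mark (a point): Middle of the yellow paint mark on the red wheel's tread, 80 mm from its centre, z outwards: a stripe 16 mm wide across the tread that also runs 24 mm down both faces. It starts some 57 to 120 degrees from the top, on the stand's -y side (the robot's right).
- blue_mark (a point): Middle of the white mark on the tread of the other wheel, to be left as it is: an equal wheel with blue faces on an equal stand. The mark is anywhere around it; the point's z points outwards, so the wheel's centre lies 80 mm along its -z; x along the axle.
Mind the look-alikes: they are no part of the job. Leave any orange or pink look-alike of the stand_a alone.

How it is judged:
By the outcome, as a careful person would: the job done as asked, in the order asked, and still so for the second after the job is handed in, with the robot touching nothing.
It also fails if it takes over 48 s, if anything falls off the work surface, if the arm or the gripper's body presses on something with over 40 N, if the wrist force passes 120 N, or if a joint passes its speed limit or range.

## Robot

A 6-joint arm with a two-finger parallel gripper is mounted at the origin on the work surface. World frame = base frame: x ahead of the robot, y to its left, z up, the work surface at z = 0. Lengths are in m, angles in rad, forces in N, time in s.
With the tool pointing down it reaches from about 0.35 to 0.975 m from the base axis. Payload 17.4 kg.
Tool frame: the origin (TCP) lies midway between the tips of the shut fingers; the grasp point (between the pads) lies 19 mm behind it; z points along the fingers, y is the line along which they close (so a half turn about z gives the same grasp; the last joint's range is limited). The gripper opens to 85 mm and grips with 20 to 120 N. Pads are 22 mm wide; open, the fingers measure 114 mm over their backs; the gripper's body (76 mm by 85 mm) begins 54 mm behind the grasp point. The pads swing forward as they close: fully open they stand 13 mm farther back than shut.
Start: joints at [1.106, 0.116, 1.442, -0, 1.584, -0.038], TCP at [0.279, 0.614, 0.231] pointing down, gripper open.
Joint ranges: [-2.83, 2.83], [-0.83, 2.19], [0.07, 2.5], [-1.14, 4.28], [0.01, 3], [-2.97, 2.97]. Speed limits (rad/s): [1.89, 1.89, 2.22, 3.14, 3.14, 3.14].

## Interface

Orientations are given as a rotation vector (axis times angle).
In Python, from bench import arm gives the robot as it stands.
- The arm moves only by the tool move_arm, never from a script. Its arguments are lists of equal length, an entry for each row: "travel": the shift along the tool's x, y, z in mm, a list of three; "angular": the turn, a rotation vector about the tool's x, y, z in degrees, a list of three. A call has 1 to 5 rows; each row is the pose to reach, as a shift and turn from the pose commanded when the call began, along the tool's axes at that moment; what a row does not reach only later rows make up. A row lasts 1/8 s, in which the tool goes at most 62.5 mm and 10.7 degrees, less where a joint would pass 70% of its speed; a pose out of reach is approached as far as the arm can. A call with a gripper value outside its range is refused whole. "grip" is the opening, from -1 (shut) to 1 (fully open), set as the call begins (left out, the last holds). The fingers move at their own pace and stop on an object; "grip_force" is the grip in N (left out, the last holds). Time passes only in rows, so rows that repeat a pose let the fingers close. It gives the time, the measured TCP pose, the force, the opening and the grip force at its end, in the units of the state.
- arm.get_obs(): the state, without advancing time (a new reading comes with each control period).
- arm.camera(name): name is "side" or "top" or "wrist"; returns a dict with "frame" (384x512x3 uint8, blue, green, red), "camera_matrix" (3x3 intrinsics, pixels), "world_from_camera" (4x4, takes a point from camera to world coordinates). Camera axes: x right, y up, looking along -z (the intrinsics and any distortion apply to the point x, -y, -z); pixel columns grow to the right and rows downward; lengths in m; the calibration is good to about 2 mm. A picture is of the moment at which its call begins. There is no depth.
- arm.finish_job(): hands the job in; it is judged then, once.
The state is a dict: "clock": time; "joints": joint angles; "qd": joint speeds; "joint_efforts": joint torques, N m; "ee_pos": TCP position; "orientation": TCP orientation; "wrist_force": force on the tool from outside, world axes, zero at the start; "moment": the same for the moment, N m; "grip_width": finger opening in m; "grasp_force": force on a finger pad.
Only numpy, scipy, OpenCV 4.12 (cv2) and the standard library are available. Lean on these libraries where they do the work, as an engineer would, in place of code of your own. Each camera call takes 0.05 s, during which the arm holds its last target. There are 200 camera calls.

## Working session

There is one attempt and no reset: what is moved stays moved. The work goes in short steps, Python scripts to look and compute and a tool call to move; the robot and the scene stay as the last step left them, time stands still between calls to the robot, and variables do not carry over. Pictures are saved under pics/ and viewed, at most 10 in all, crops included, and the job is handed in when it is done.

Besides the shell and the picture viewer there is one more tool, called by a JSON object that holds its "op" and its "data". move_arm: Moves the arm, as the interface text tells. Its arguments: {"type":"object","properties":{"travel":{"type":"array","items":{"type":"array","items":{"type":"number"}}},"angular":{"type":"array","items":{"type":"array","items":{"type":"number"}}},"grip":{"type":"number"},"grip_force":{"type":"number"}},"required":["travel","angular"]}

```bash
mkdir -p pics
cat > h.py <<'E'
import numpy as np, cv2
from bench import arm
def shot(n,f):
    c=arm.camera(n); cv2.imwrite('pics/'+f,c['frame']); np.savez('pics/'+f+'.npz',K=c['camera_matrix'],T=c['world_from_camera']); return c
def load(f):
    d=np.load('pics/'+f+'.npz'); return d['K'],d['T']
def ray(f,u,v):
    K,T=load(f); p=np.linalg.inv(K)@[u,v,1]; d=T[:3,:3]@[p[0],-p[1],-p[2]]; return T[:3,3],d/np.linalg.norm(d)
def atz(f,u,v,z):
    o,d=ray(f,u,v); return o+d*(z-o[2])/d[2]
def proj(f,P):
    K,T=load(f); q=T[:3,:3].T@(np.asarray(P)-T[:3,3]); q=K@[q[0],-q[1],-q[2]]; return q[:2]/q[2]
E
python3 - <<'E'
from h import *
s=shot('side','s0.png'); t=shot('top','t0.png')
cv2.imwrite('pics/st0.png',cv2.resize(np.vstack([s['frame'],t['frame']]),(450,600)) ) 
for c in(s,t): print(c['camera_matrix'].round(1),c['world_from_camera'].round(3),[k for k in c])
print(arm.get_obs())
E
```

```text
[[440.1   0.  260. ]
 [  0.  440.1 195.3]
 [  0.    0.    1. ]] [[-0.137 -0.84   0.525  1.012]
 [ 0.99  -0.12   0.067  0.068]
 [ 0.007  0.529  0.849  1.109]
 [ 0.     0.     0.     1.   ]] ['frame', 'camera_matrix', 'world_from_camera']
[[484.9   0.  256.8]
 [  0.  484.9 193.2]
 [  0.    0.    1. ]] [[-0.009  0.997 -0.072  0.352]
 [-1.    -0.009 -0.005 -0.007]
 [-0.006  0.072  0.997  1.317]
 [ 0.     0.     0.     1.   ]] ['frame', 'camera_matrix', 'world_from_camera']
{'clock': 0.1, 'joints': array([ 1.10620984e+00,  1.16431089e-01,  1.44218800e+00, -3.84834735e-05,
        1.58404344e+00, -3.78014658e-02]), 'qd': array([ 0.00084296, -0.00211935, -0.00225059,  0.00012747,  0.00011052,
        0.00084714]), 'joint_efforts': array([-1.47330982e-03, -7.33664989e+01, -6.33786035e+01, -2.77163481e-04,
        5.29801677e-03, -2.77250547e-05]), 'ee_pos': array([0.27935197, 0.61428301, 0.23064718]), 'orientation': array([-6.65268285e-01, -3.07011126e+00,  1.64271973e-03]), 'wrist_force': array([ 0.21484668, -0.04820957, -1.01567498]), 'moment': array([ 0.01214237,  0.01006359, -0.05404742]), 'grasp_force': 0.0, 'grip_width': 0.08526699395354395}
```

View pics/s0.png

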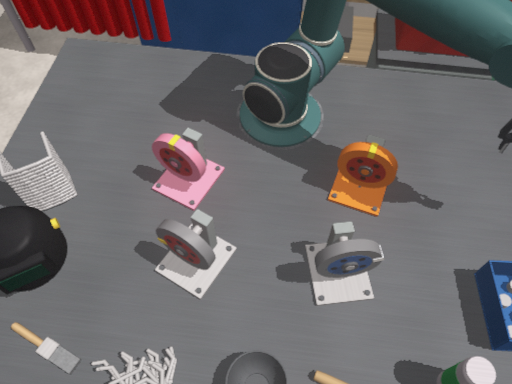

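View pics/t0.png

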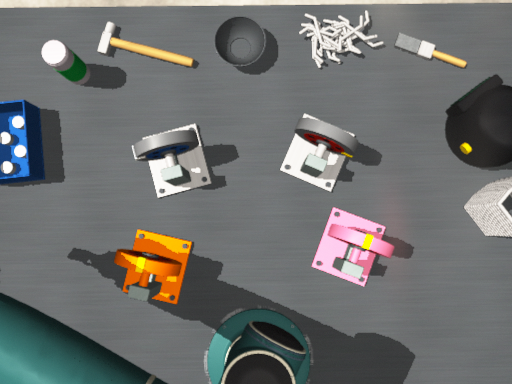

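The side view has four wheels: pink stand (180,157), orange stand (368,165), grey stand with red faces (186,245), and grey stand with blue faces (348,258). The target is the red-faced wheel on the grey-white stand, at top-view (325,135). Its yellow mark is low on the -y side, near side (161,240) and top (347,153). Next I'll enlarge a crop to confirm.

Run:
```python
import cv2,numpy as np
s=cv2.imread('pics/s0.png')[205:300,145:245]; t=cv2.imread('pics/t0.png')[105:200,270:370]
cv2.imwrite('pics/c0.png',np.hstack([cv2.resize(x,(400,380),interpolation=cv2.INTER_CUBIC) for x in(s,t)]))
```

```text
(no output)
```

View pics/c0.png

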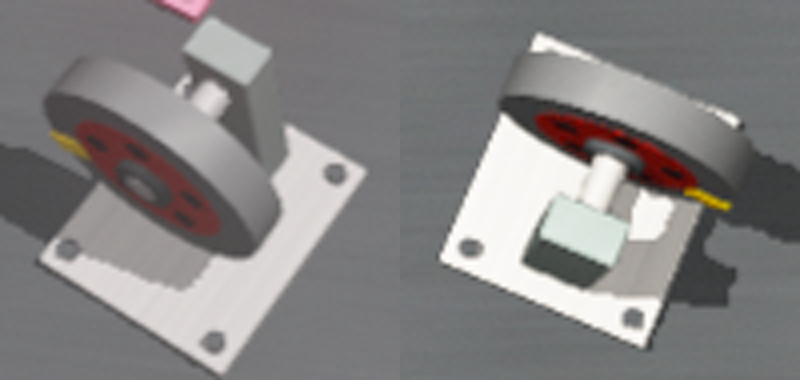

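Run:
```python
from h import *
from scipy.optimize import least_squares
T=[(305,113.2),(280,170.5),(332,192),(355.5,135.5)]; S={3:None}
c=np.array([atz('t0.png',*p,.012) for p in T]);print(c.round(3),np.linalg.norm(c-np.roll(c,-1,0),axis=1).round(3))
cs=np.array([atz('s0.png',*p,.012) for p in[(236.7,248),(200.5,298.8),(154.5,270)]]);print(cs.round(3))
def tread(p,n=72):
    x,y,a=p; ax=np.array([np.cos(a),np.sin(a),0]);l=np.array([-np.sin(a),np.cos(a),0])
    return ax,l,np.array([x,y,.13])
d=c.mean(0); e=(c[0]-c[1])+(c[3]-c[2]); yaw=np.arctan2(e[1],e[0]); print(d,np.degrees(yaw))
# wheel outline by silhouette corners: refine with grey-wheel extremes (crop t0 px)
for k,f,o in((0,'t0.png',(270,105)),(1,'s0.png',(145,205))):
    im=cv2.resize(cv2.imread('pics/'+f)[o[1]:o[1]+95,o[0]:o[0]+100],(400,380),interpolation=cv2.INTER_CUBIC)
    for off,col in((0,(0,255,0)),):
        ax,l,C=tread((d[0]+off,d[1],yaw))
        for h in(-.015,.015):
            pts=[(proj(f,C+ax*h+.08*(np.cos(t)*np.array([0,0,1])+np.sin(t)*l))-o)*4 for t in np.linspace(0,2*np.pi,73)]
            cv2.polylines(im,[np.int32(pts)],True,col,1)
        # mark candidates at 60..120 deg toward -y, front(+)/back face
        for t in(60,75,90,105,120):
            for h in(-.015,.015):
                q=(proj(f,C+ax*h+.08*(np.cos(np.radians(t))*np.array([0,0,1])-np.sin(np.radians(t))*l))-o)*4
                cv2.putText(im,str(t),tuple(np.int32(q)),0,.3,(255,0,255) if h>0 else (255,255,0),1)
    if k==0: A=im
cv2.imwrite('pics/c1.png',np.hstack([im,A]))
```

```text
[[ 0.664 -0.134  0.012]
 [ 0.508 -0.064  0.012]
 [ 0.448 -0.203  0.012]
 [ 0.601 -0.27   0.012]] [0.172 0.152 0.167 0.15 ]
[[ 0.511 -0.059  0.012]
 [ 0.665 -0.127  0.012]
 [ 0.605 -0.264  0.012]]
[ 0.55536706 -0.16751699  0.012     ] -23.83123768807976
```

View pics/c1.png

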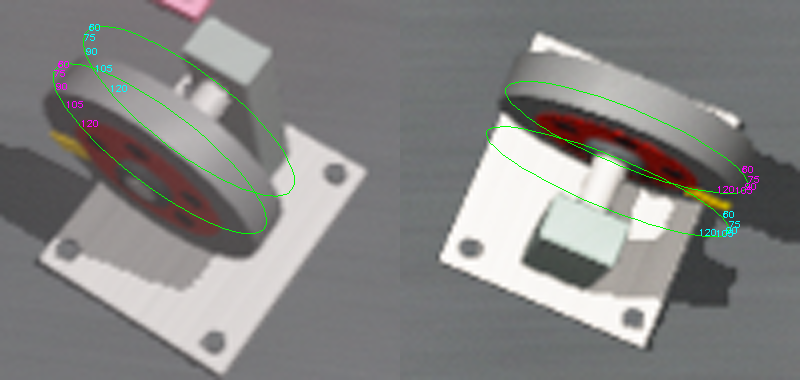

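Run:
```python
from h import *
from scipy.optimize import least_squares
a=np.radians(-23.8);ax=np.array([np.cos(a),np.sin(a),0]);l=np.array([-np.sin(a),np.cos(a),0]);z=np.array([0,0,1])
t0=lambda x,y:np.array([270+(x-400)/4,105+y/4]); s0=lambda x,y:np.array([145+x/4,205+y/4])
C0=np.array([.556,-.164,.13])
def circ(f,C,h): return np.array([proj(f,C+ax*h+.08*(np.cos(t)*z+np.sin(t)*l)) for t in np.linspace(0,2*np.pi,181)])
def pt(C,h,r,m): return C+ax*h+r*(np.cos(m)*z-np.sin(m)*l)
def res(p):
    C=C0+ax*p[0]+l*p[1]; m=p[2]
    r=list(proj('t0.png',pt(C,-.015,.068,m))-t0(707,198))+list(proj('s0.png',pt(C,.015,.068,m))-s0(68,145))
    F=circ('s0.png',C,.015);B=circ('s0.png',C,-.015)
    r+=[F[:,0].min()-s0(43,0)[0], max(F[:,1].max(),B[:,1].max())-s0(0,258)[1], B[:,0].max()-s0(282,0)[0], B[:,1].min()-s0(0,55)[1]]
    F=circ('t0.png',C,.015);B=circ('t0.png',C,-.015)
    r+=[min(B[:,0].min(),F[:,0].min())-t0(499,0)[0], F[:,1].min()-t0(0,52)[1], max(F[:,0].max(),B[:,0].max())-t0(753,0)[0]]
    return r
q=least_squares(res,[.033,0,1.7],loss='soft_l1'); p=q.x; C=C0+ax*p[0]+l*p[1]
print(p[:2],np.degrees(p[2]),C.round(4)); print(np.round(q.fun if 0 else res(p),1))
```

```text
[ 0.01983674 -0.0001557 ] 108.80417203871896 [ 0.5741 -0.1721  0.13  ]
[-1.   0.3 -0.2 -0.5 -1.3  0.5 -0.2 -0.6 -1.4 -0.4  0.3]
```

```bash
cat >> h.py <<'E'
from scipy.spatial.transform import Rotation as R
Cw=np.array([.574,-.172,.13]); yaw=np.radians(-23.8)
def pose(phi,r,C=None,h=0):
    C=Cw if C is None else C; f=np.radians(phi)
    ax=np.array([np.cos(yaw),np.sin(yaw),0]);l=np.array([-np.sin(yaw),np.cos(yaw),0])
    u=np.array([0,0,np.cos(f)])-np.sin(f)*l
    return C+r*u+h*ax,u,ax
def rel(P0,R0,phi,r,h=0):
    p,u,ax=pose(phi,r,h=h); best=None
    for s in(1,-1):
        y=s*ax; M=R.from_matrix(np.c_[np.cross(y,-u),y,-u]); d=R0.inv()*M
        if best is None or d.magnitude()<best[0]: best=(d.magnitude(),d,M,p)
    _,d,M,p=best
    print('phi',phi,'r',r,'travel',(R0.inv().apply(p-P0)*1000).round(1),'ang',np.degrees(d.as_rotvec()).round(1))
    return p,M
def now():
    o=arm.get_obs(); return np.array(o['ee_pos']),R.from_rotvec(o['orientation'])
E
python3 - <<'E'
from h import *
P,M=now(); print(M.as_matrix().round(2)); rel(P,M,30,.17); rel(P,M,0,.17)
E
```

```text
[[-0.91  0.41 -0.  ]
 [ 0.41  0.91 -0.  ]
 [ 0.   -0.   -1.  ]]
phi 30 r 0.17 travel [-594.7 -678.8  -45.9] ang [-23.4  23.7  87.1]
phi 0 r 0.17 travel [-593.7 -593.9  -68.7] ang [-0.   0.  89.3]
```

{"op": "move_arm", "data": {"travel": [[0,0,-62],[-50,-40,-90],[-90,-85,-90],[-130,-130,-90],[-170,-170,-90]], "angular": [[0,0,0],[0,0,6],[0,0,13],[0,0,19],[0,0,26]], "grip": 0.3, "grip_force": 40}}

```text
clock: 0.72
ee_pos: [0.3639, 0.3874, 0.3212]
orientation: [1.344, 2.839, -0.0]
wrist_force: [1.1, 0.0, -0.5]
grip_width: 0.0552
grasp_force: 0.0
```

Run:
```python
from h import *
P,M=now(); print(P); rel(P,M,0,.17);rel(P,M,30,.17)
```

```text
[0.36393418 0.38736935 0.32116783]
phi 0 r 0.17 travel [-565.8 -192.2   21.2] ang [ 0.   0.  63.1]
phi 30 r 0.17 travel [-604.2 -268.    44. ] ang [-16.5  26.9  61.6]
```

{"op": "move_arm", "data": {"travel": [[-58,-19,0],[-116,-38,0],[-174,-57,0],[-232,-76,0],[-290,-96,0]], "angular": [[0,0,7],[0,0,14],[0,0,21],[0,0,27],[0,0,33]]}}

```text
clock: 1.35
ee_pos: [0.4747, 0.1026, 0.3212]
orientation: [2.095, 2.341, 0.0]
wrist_force: [0.3, -0.1, 0.7]
grip_width: 0.0555
grasp_force: 0.0
```

Run:
```python
from h import *
P,M=now(); print(P); rel(P,M,0,.17);rel(P,M,30,.17)
```

```text
[0.4746538  0.10263367 0.32121945]
phi 0 r 0.17 travel [-283.9   68.3   21.2] ang [ 0.  -0.  30.2]
phi 30 r 0.17 travel [-357.4   25.6   44. ] ang [-7.9 29.3 29.5]
```

{"op": "move_arm", "data": {"travel": [[-57,14,4],[-114,28,8],[-171,42,12],[-228,56,17],[-284,68,21]], "angular": [[0,0,6],[0,0,12],[0,0,18],[0,0,24],[0,0,30.2]]}}

```text
clock: 1.98
ee_pos: [0.5746, -0.1718, 0.2997]
orientation: [-2.632, -1.714, 0.0]
wrist_force: [0.8, 1.7, 0.3]
grip_width: 0.0558
grasp_force: 0.0
```

Run:
```python
from h import *
P,M=now(); print(P); c=shot('wrist','w0.png')
im=c['frame'].copy()
for h in(-.015,.015):
    pts=[proj('w0.png',pose(t,.08,h=h)[0]) for t in range(0,360,5)]
    cv2.polylines(im,[np.int32(pts)],True,(0,255,0) if h<0 else (255,0,255),1)
cv2.imwrite('pics/w0o.png',im)
for a in((10,.16),(20,.15),(30,.14),(30,.055)): rel(P,M,*a)
```

```text
[ 0.57461649 -0.17182627  0.29973469]
phi 10 r 0.16 travel [-28.2  -0.5  12.2] ang [-0.  10.  -0.1]
phi 20 r 0.15 travel [-51.7  -0.4  28.8] ang [-0.  20.  -0.1]
phi 30 r 0.14 travel [-70.4  -0.4  48.5] ang [-0.  30.  -0.1]
phi 30 r 0.055 travel [-27.9  -0.4 122.1] ang [-0.  30.  -0.1]
```

View pics/w0o.png

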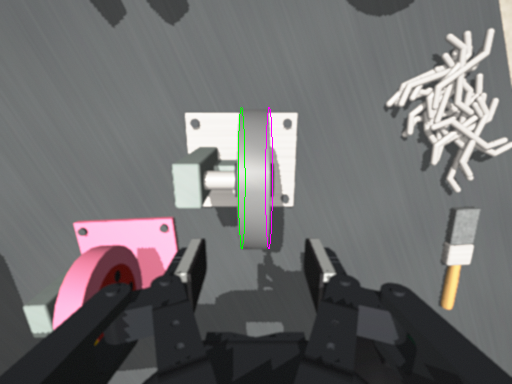

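The overlay lies on the red wheel (tread at columns 238–272, rows 107–249), so the position and yaw are right. Next I tilt to +30° and descend over the rim.

{"op": "move_arm", "data": {"travel": [[-28,-1,12],[-52,-1,29],[-70,-1,48],[-55,-1,75],[-42,-1,98]], "angular": [[0,10,0],[0,20,0],[0,30,0],[0,30,0],[0,30,0]]}}

```text
clock: 2.65
ee_pos: [0.5561, -0.2084, 0.2006]
orientation: [-2.335, -1.522, -0.625]
wrist_force: [-0.0, 1.2, 0.5]
grip_width: 0.0555
grasp_force: 0.0
```

Run:
```python
from h import *
P,M=now(); print(P); rel(P,M,30,.055)
```

```text
[ 0.55610191 -0.20843116  0.20062514]
phi 30 r 0.055 travel [-0.2  1.7 26.4] ang [-0.1 -0.  -0. ]
```

{"op": "move_arm", "data": {"travel": [[0,2,13],[0,2,26],[0,2,26]], "angular": [[0,0,0],[0,0,0],[0,0,0]]}}

```text
clock: 3.02
ee_pos: [0.5637, -0.1963, 0.1795]
orientation: [-2.333, -1.526, -0.625]
wrist_force: [0.4, 0.3, -0.0]
grip_width: 0.0548
grasp_force: 0.0
```

{"op": "move_arm", "data": {"travel": [[0,0,0],[0,0,0],[0,0,0],[0,0,0],[0,0,0]], "angular": [[0,0,0],[0,0,0],[0,0,0],[0,0,0],[0,0,0]], "grip": -1, "grip_force": 30}}

```text
clock: 3.65
ee_pos: [0.5623, -0.1966, 0.1808]
orientation: [-2.332, -1.526, -0.623]
wrist_force: [-18.9, 4.1, 9.0]
grip_width: 0.0295
grasp_force: 30.6
```

Run:
```python
from h import *
P,M=now(); print(P, arm.get_obs()['wrist_force'])
for a in (20,10,0,-10,-20,-30):rel(P,M,a,.055)
```

```text
[ 0.56232395 -0.19657944  0.18083553] [-18.93988034   4.06014208   8.95025744]
phi 20 r 0.055 travel [7.7 0.8 3.5] ang [ -0.2 -10.    0.2]
phi 10 r 0.055 travel [16.9  0.8  5.9] ang [ -0.2 -20.    0.2]
phi 0 r 0.055 travel [25.6  0.9 10. ] ang [ -0.2 -30.    0.2]
phi -10 r 0.055 travel [33.5  0.9 15.5] ang [ -0.2 -40.    0.2]
phi -20 r 0.055 travel [40.3  1.  22.3] ang [ -0.2 -50.    0.2]
phi -30 r 0.055 travel [45.8  1.  30.1] ang [ -0.1 -60.    0.2]
```

{"op": "move_arm", "data": {"travel": [[4.8,-0.7,0],[9.6,-1.5,0.3],[18.8,-1.5,2.8],[27.5,-1.5,6.9],[35.4,-1.5,12.4]], "angular": [[0,-5,0],[0,-10,0],[0,-20,0],[0,-30,0],[0,-40,0]]}}

```text
clock: 4.28
ee_pos: [0.5773, -0.1624, 0.1867]
orientation: [2.54, 1.659, -0.227]
wrist_force: [2.9, -6.8, -40.4]
grip_width: 0.0292
grasp_force: 33.6
```

Run:
```python
from h import *
P,M=now(); print(P, arm.get_obs()['wrist_force'])
for a in (-15,-20,-25,-30):rel(P,M,a,.055,h=-.001)
```

```text
[ 0.57730713 -0.16235992  0.18668796] [  2.93248954  -6.76681145 -40.38588733]
phi -15 r 0.055 travel [ 4.7 -0.1  2.8] ang [ 0.1 -4.7  0.1]
phi -20 r 0.055 travel [ 9.4 -0.1  3.4] ang [ 0.1 -9.7  0.1]
phi -25 r 0.055 travel [14.1 -0.1  4.4] ang [  0.1 -14.7   0.1]
phi -30 r 0.055 travel [18.7 -0.1  5.8] ang [  0.1 -19.7   0.1]
```

{"op": "move_arm", "data": {"travel": [[4.6,0,2.3],[9.3,0,3.2],[14,0,4.4],[17.8,0,5.7],[17.8,0,5.7]], "angular": [[0,-5,0],[0,-10,0],[0,-15,0],[0,-19,0],[0,-19,0]]}}

```text
clock: 4.9
ee_pos: [0.5846, -0.1461, 0.18]
orientation: [2.344, 1.533, -0.605]
wrist_force: [-3.5, 8.1, 14.2]
grip_width: 0.0291
grasp_force: 40.8
```

Run:
```python
from h import *
P,M=now(); o=arm.get_obs();print(P, o['wrist_force'],o['grasp_force'])
for a in (-29,-30):rel(P,M,a,.055,h=-.001)
shot('side','s1.png');shot('wrist','w1.png')
s=cv2.resize(cv2.imread('pics/s1.png')[185:300,125:245],(480,460)); w=cv2.resize(cv2.imread('pics/w1.png'),(320,240))
w=np.vstack([w,np.zeros((220,320,3),np.uint8)]); cv2.imwrite('pics/c2.png',np.hstack([s,w]))
```

```text
[ 0.584568   -0.14606437  0.17995595] [-3.45311838  8.12881543 14.15391482] 40.845569372177124
phi -29 r 0.055 travel [-0.3 -0.2  2.3] ang [0.2 0.  0.1]
phi -30 r 0.055 travel [ 0.7 -0.2  2.3] ang [ 0.2 -1.   0.1]
```

View pics/c2.png

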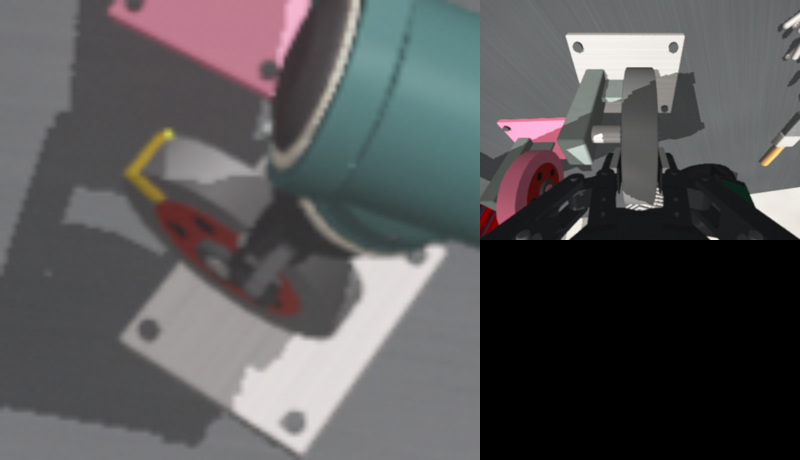

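The mark is now on the upper -y side: crop (128,173) on the front edge and (167,133) on the back edge. I'll solve for its angle and release.

{"op": "move_arm", "data": {"travel": [[0,0,0],[0,0,0],[0,0,-25],[0,0,-50]], "angular": [[0,0,0],[0,0,0],[0,0,0],[0,0,0]], "grip": 0.3}}

```text
clock: 5.5
ee_pos: [0.5933, -0.1251, 0.2222]
orientation: [2.346, 1.533, -0.607]
wrist_force: [-0.4, 0.1, -0.5]
grip_width: 0.0553
grasp_force: 0.0
```

```bash
cat >> h.py <<'E'
def markang(f,F=None,B=None):
    for n,h,q in(('front',.015,F),('back',-.015,B)):
        if q is None: continue
        t=np.arange(-40,130,.5); d=[np.linalg.norm(proj(f,pose(a,.08,h=h)[0])-q) for a in t]
        print(n,t[np.argmin(d)],'px err',min(d).round(1))
E
python3 - <<'E'
from h import *
markang('s1.png',(157,228.3),(166.8,218.3))
P,M=now(); print(P)
for a,r in((-20,.14),(-10,.14),(0,.14),(10,.14),(20,.14),(25,.14),(25,.055)):rel(P,M,a,r,h=-.001)
E
```

```text
front 52.0 px err 0.5
back 43.0 px err 0.2
[ 0.59332358 -0.12512189  0.222202  ]
phi -20 r 0.14 travel [-21.5   0.2 -33.1] ang [0.  9.  0.1]
phi -10 r 0.14 travel [-45.2   0.2 -27.1] ang [ 0.  19.   0.1]
phi 0 r 0.14 travel [-67.5   0.1 -17.2] ang [ 0.  29.   0.1]
phi 10 r 0.14 travel [-87.7   0.1  -3.6] ang [-0.  39.   0.1]
phi 20 r 0.14 travel [-105.3    0.    13.4] ang [-0.  49.   0.1]
phi 25 r 0.14 travel [-112.9    0.    22.9] ang [-0.  54.   0.1]
phi 25 r 0.055 travel [-44.1   0.1  72.9] ang [-0.  54.   0.1]
```

{"op": "move_arm", "data": {"travel": [[-21,0,-33],[-45,0,-27],[-67,0,-17],[-88,0,-4],[-105,0,13]], "angular": [[0,9,0],[0,19,0],[0,29,0],[0,39,0],[0,49,0]]}}

```text
clock: 6.12
ee_pos: [0.5537, -0.2161, 0.2628]
orientation: [-2.443, -1.597, -0.44]
wrist_force: [1.0, -0.2, -1.8]
grip_width: 0.0553
grasp_force: 0.0
```

Run:
```python
from h import *
P,M=now(); print(P)
for a,r in((25,.12),(25,.10),(25,.08),(25,.055)):rel(P,M,a,r,h=-.001)
```

```text
[ 0.55374374 -0.21606153  0.26275298]
phi 25 r 0.12 travel [-10.4  -0.3  21.7] ang [0.1 4.7 0.2]
phi 25 r 0.1 travel [-8.8 -0.4 41.7] ang [0.1 4.7 0.2]
phi 25 r 0.08 travel [-7.1 -0.4 61.6] ang [0.1 4.7 0.2]
phi 25 r 0.055 travel [-5.1 -0.5 86.5] ang [0.1 4.7 0.2]
```

{"op": "move_arm", "data": {"travel": [[-10,0,22],[-9,0,42],[-7,0,62],[-5,0,86],[-5,0,86]], "angular": [[0,4.7,0],[0,4.7,0],[0,4.7,0],[0,4.7,0],[0,4.7,0]]}}

```text
clock: 6.75
ee_pos: [0.564, -0.1903, 0.1774]
orientation: [-2.39, -1.567, -0.521]
wrist_force: [-1.0, -0.1, -0.2]
grip_width: 0.0556
grasp_force: 0.0
```

{"op": "move_arm", "data": {"travel": [[0,0,0],[0,0,0],[0,0,0],[0,0,0],[0,0,0]], "angular": [[0,0,0],[0,0,0],[0,0,0],[0,0,0],[0,0,0]], "grip": -1}}

```text
clock: 7.38
ee_pos: [0.5641, -0.1924, 0.18]
orientation: [-2.393, -1.565, -0.525]
wrist_force: [-3.6, 2.9, 6.4]
grip_width: 0.0292
grasp_force: 31.5
```

Run:
```python
from h import *
P,M=now(); o=arm.get_obs();print(P, o['wrist_force'],o['grasp_force'])
for a in (25,15,5,-5,-15,-24):rel(P,M,a,.055,h=-.001)
```

```text
[ 0.56409766 -0.19238633  0.18001312] [-3.64603418  2.92217563  6.4357398 ] 31.51111274957657
phi 25 r 0.055 travel [-0.6 -0.2 -0.1] ang [-0.   0.3  0.2]
phi 15 r 0.055 travel [ 8.9 -0.1  0.7] ang [ 0.  -9.7  0.2]
phi 5 r 0.055 travel [18.2 -0.1  3.1] ang [  0.  -19.7   0.2]
phi -5 r 0.055 travel [26.9 -0.1  7.1] ang [  0.  -29.7   0.2]
phi -15 r 0.055 travel [34.8 -0.1 12.6] ang [  0.  -39.7   0.2]
phi -24 r 0.055 travel [41.  -0.  18.6] ang [  0.1 -48.7   0.2]
```

Well centred this time. I'll turn 48°.

{"op": "move_arm", "data": {"travel": [[9.3,0,0.8],[18.2,0,3.1],[26.9,0,7.1],[34.8,0,12.6],[40.6,0,18.2]], "angular": [[0,-10,0],[0,-20,0],[0,-30,0],[0,-40,0],[0,-48,0]]}}

```text
clock: 8.0
ee_pos: [0.582, -0.1518, 0.1797]
orientation: [2.404, 1.571, -0.503]
wrist_force: [-4.0, -15.2, -21.2]
grip_width: 0.0293
grasp_force: 34.5
```

{"op": "move_arm", "data": {"travel": [[0,0,0],[0,0,0]], "angular": [[0,0,0],[0,0,0]]}}

```text
clock: 8.25
ee_pos: [0.5822, -0.1514, 0.1793]
orientation: [2.41, 1.576, -0.493]
wrist_force: [5.0, 3.0, -3.6]
grip_width: 0.0292
grasp_force: 37.8
```

Run:
```python
from h import *
P,M=now(); o=arm.get_obs();print(P, o['wrist_force'],o['grasp_force'])
rel(P,M,-23,.055,h=-.001)
shot('side','s2.png');shot('top','t2.png')
s=cv2.resize(cv2.imread('pics/s2.png')[200:280,140:220],(400,400),interpolation=cv2.INTER_CUBIC); w=cv2.resize(cv2.imread('pics/t2.png')[100:180,290:370],(400,400),interpolation=cv2.INTER_CUBIC)
cv2.imwrite('pics/c3.png',np.hstack([s,w]))
```

```text
[ 0.58221631 -0.15135299  0.17926318] [ 5.01305866  2.98800062 -3.5665673 ] 37.76907742023468
phi -23 r 0.055 travel [-1.2 -0.2 -1. ] ang [0.1 0.2 0.1]
```

View pics/c3.png

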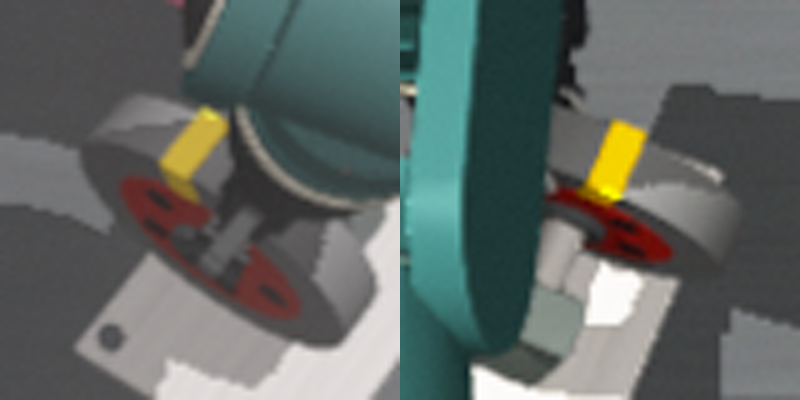

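The mark is near the top: tread centre at side crop (196,145) and top crop (618,158). I'll compute the residual angle.

Run:
```python
from h import *
def best(f,q):
    t=np.arange(-30,60,.5); d=[np.linalg.norm(proj(f,pose(a,.08)[0])-q) for a in t]; print(f,t[np.argmin(d)],min(d))
best('s2.png',np.array([140+196/5,200+145/5])-.4); best('t2.png',np.array([290+218/5,100+158/5])-.4)
# colour-based: yellow centroid vs model of whole visible mark (tread only by brightness is noisy): use yellow mask
for f in('s2.png','t2.png'):
    im=cv2.imread('pics/'+f); hsv=cv2.cvtColor(im,cv2.COLOR_BGR2HSV); m=cv2.inRange(hsv,(20,120,80),(35,255,255))
    c=proj(f,pose(10,.08)[0]); yy,xx=np.nonzero(m); k=np.hypot(xx-c[0],yy-c[1])<16; obs=np.array([xx[k].mean(),yy[k].mean()])
    fs=.015 if f[0]=='s' else -.015; out=[]
    for a in np.arange(-15,35,.5):
        n=np.zeros((384*8,512*8),np.uint8)
        w=np.degrees(.008/.08)
        q=[proj(f,pose(a+e*w,.08,h=h)[0]) for e,h in((-1,-.015),(-1,.015),(1,.015),(1,-.015))]
        cv2.fillPoly(n,[np.int32((np.array(q)+.5)*8)],255)
        q=[proj(f,pose(a+e*w*.08/r,r,h=fs)[0]) for e,r in((-1,.08),(-1,.056),(1,.056),(1,.08))]
        cv2.fillPoly(n,[np.int32((np.array(q)+.5)*8)],255)
        n=cv2.resize(n,(512,384),interpolation=cv2.INTER_AREA)>127
        g=m>0; out.append((np.logical_and(g,n).sum()/ (np.logical_or(g&(np.hypot(*np.meshgrid(np.arange(512)-c[0],np.arange(384)-c[1]))<16),n).sum()),a))
    print(f,obs,k.sum(),[ (round(float(a),2),float(b)) for a,b in sorted(out)[-5:]])
```

```text
s2.png 2.5 0.19203600937072243
t2.png 4.5 1.2653746699972235
s2.png [178.20869565 229.62608696] 115 [(0.79, 4.5), (0.8, 2.5), (0.84, 4.0), (0.85, 3.0), (0.88, 3.5)]
t2.png [332.35114504 132.15267176] 131 [(0.74, 5.0), (0.76, 4.0), (0.76, 3.0), (0.76, 4.5), (0.78, 3.5)]
```

Both views agree on about 3.5° remaining, so I'll turn that.

{"op": "move_arm", "data": {"travel": [[1.7,0,0],[3.4,0,0.1],[3.4,0,0.1],[3.4,0,0.1],[3.4,0,0.1]], "angular": [[0,-1.8,0],[0,-3.5,0],[0,-3.5,0],[0,-3.5,0],[0,-3.5,0]]}}

```text
clock: 8.98
ee_pos: [0.5832, -0.1492, 0.1781]
orientation: [2.371, 1.548, -0.563]
wrist_force: [5.4, -0.1, -1.8]
grip_width: 0.029
grasp_force: 37.9
```

{"op": "move_arm", "data": {"travel": [[0,0,0],[0,0,0],[0,0,0],[0,0,-25],[0,0,-50]], "angular": [[0,0,0],[0,0,0],[0,0,0],[0,0,0],[0,0,0]], "grip": 0.3}}

```text
clock: 9.6
ee_pos: [0.592, -0.128, 0.2229]
orientation: [2.37, 1.549, -0.565]
wrist_force: [0.5, -0.6, 0.1]
grip_width: 0.0553
grasp_force: 0.0
```

{"op": "move_arm", "data": {"travel": [[20,0,-45],[45,0,-90],[70,0,-120],[70,0,-120]], "angular": [[0,9,0],[0,18,0],[0,26,0],[0,26,0]]}}

```text
clock: 10.1
ee_pos: [0.639, -0.0215, 0.2994]
orientation: [2.622, 1.714, -0.016]
wrist_force: [0.8, -0.7, 0.2]
grip_width: 0.0556
grasp_force: 0.0
```

Run:
```python
from h import *
print(now()[0],arm.get_obs()['clock'])
for f,n in(('s3.png','side'),('t3.png','top'),('w3.png','wrist')):
    im=shot(n,f)['frame']; hsv=cv2.cvtColor(im,cv2.COLOR_BGR2HSV); m=cv2.inRange(hsv,(20,120,80),(35,255,255))
    c=proj(f,pose(0,.08)[0]); Y,X=np.mgrid[:384,:512]; g=(m>0)&(np.hypot(X-c[0],Y-c[1])<(16 if n!='wrist' else 40)); out=[]
    for a in np.arange(-10,10,.5):
      b=0; w=np.degrees(.1)
      N=np.zeros((384*8,512*8),np.uint8)
      q=[proj(f,pose(a+e*w,.08,h=h)[0]) for e,h in((-1,-.015),(-1,.015),(1,.015),(1,-.015))]
      cv2.fillPoly(N,[np.int32((np.array(q)+.5)*8)],255)
      if n!='wrist':
        q=[proj(f,pose(a+e*w*.08/r,r,h=.015 if n=='side' else -.015)[0]) for e,r in((-1,.08),(-1,.056),(1,.056),(1,.08))]
        cv2.fillPoly(N,[np.int32((np.array(q)+.5)*8)],255)
      k=cv2.resize(N,(512,384),interpolation=cv2.INTER_AREA)>127
      out.append((round(float((g&k).sum()/(g|k).sum()),2),float(a)))
    print(n,g.sum(),sorted(out)[-5:])
a=cv2.resize(cv2.imread('pics/s3.png')[200:280,140:220],(400,400)); b=cv2.resize(cv2.imread('pics/t3.png')[100:180,290:370],(400,400))
cv2.imwrite('pics/c4.png',np.hstack([a,b]))
```

```text
[ 0.63903764 -0.02154463  0.29942916] 10.1
side 112 [(0.77, 1.5), (0.82, -0.5), (0.83, 1.0), (0.88, 0.5), (0.89, 0.0)]
top 130 [(0.71, -0.5), (0.74, 1.5), (0.76, 0.5), (0.76, 1.0), (0.77, 0.0)]
wrist 1 [(0.0, 7.5), (0.0, 8.0), (0.0, 8.5), (0.0, 9.0), (0.0, 9.5)]
```

View pics/c4.png

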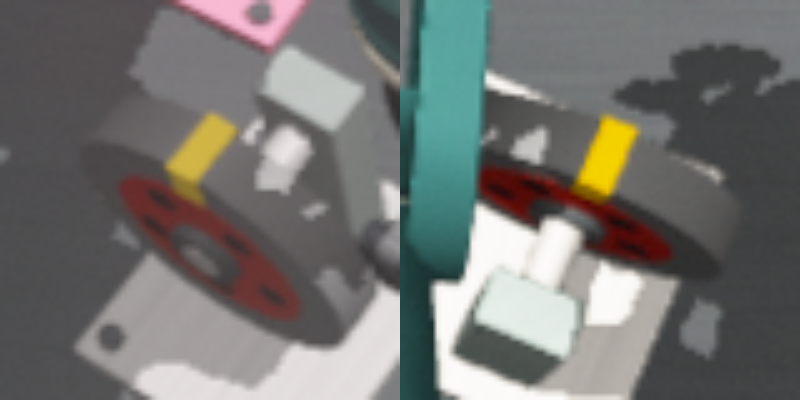

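The mark is at 0.4° ± 1°. As a final check I'll take one close look from the wrist camera above, which doesn't depend on calibration.

{"op": "move_arm", "data": {"travel": [[-55,0,0],[-110,0,0],[-160,0,0],[-163,0,0],[-163,0,0]], "angular": [[0,0,0],[0,1,0],[0,1,0],[0,1,0],[0,1,0]]}}

```text
clock: 10.88
ee_pos: [0.5731, -0.1708, 0.2993]
orientation: [-2.628, -1.717, -0.002]
wrist_force: [0.4, -0.4, 0.7]
grip_width: 0.0552
grasp_force: 0.0
```

Run:
```python
from h import *
print(now()[0]); im=shot('wrist','w4.png')['frame'].copy(); cl=im.copy()
for a in(-6,0,6):
    p=[proj('w4.png',pose(a,.08,h=h)[0]) for h in(-.02,.02)]; cv2.line(im,*[tuple(np.int32(q.round())) for q in p],(255,0,255),1)
for h in(-.015,.015): cv2.polylines(im,[np.int32([proj('w4.png',pose(t,.08,h=h)[0]) for t in range(0,360,5)])],True,(0,255,0),1)
m=cv2.inRange(cv2.cvtColor(cl,cv2.COLOR_BGR2HSV),(20,120,80),(35,255,255)); m[260:]=0;yy,xx=np.nonzero(m); k=np.abs(xx-255)<30; print(xx[k].min(),xx[k].max(),yy[k].min(),yy[k].max(),yy[k].mean())
for e in(-1,1): print(proj('w4.png',pose(e*5.73,.08)[0]))
cv2.imwrite('pics/c5.png',cv2.resize(np.hstack([im[90:265,160:310],cl[90:265,160:310]]),(800,467)))
```

```text
[ 0.57314553 -0.17079132  0.29930293]
236 275 190 213 203.36016949152543
[257.58112096 192.87724847]
[257.48797404 209.89173214]
```

View pics/c5.png

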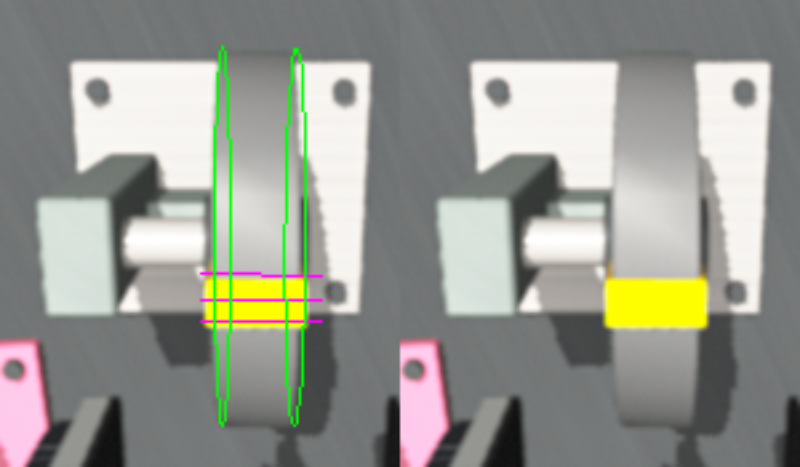

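The mark (crop rows 278–327) and the wheel outline are both shifted by about the same 3 px from the model. That means the mark is at the top to within about 1°. The arm is clear of the wheel.

```bash
python3 -c "
from bench import arm
print(arm.finish_job())"
```

```text
the job is handed in; nothing more can be done
None
```

The red wheel's yellow mark is at the top to within about 1° by my camera measurements; the wheel is released and standing still, the blue wheel was not touched, and the job was handed in at about 11 s.

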